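# Clip the lacquer sample to the easel

## Task

Lift the lacquered sample plate out of its rack by its two narrow side edges and stand it on the easel's ledge against the board, lacquered side outward and its edges in line with the board's. Then squeeze the spring clip open, push it fully home over one upright side edge of board and plate together, below the lacquer and level with the ledge, and let it close so that it holds them. The fingers must not touch the plate's faces, nothing but air may touch the wet lacquer, and leave the bottle, tin and spatula where they are.

Things in the scene. Friction and masses are not known exactly. Their poses are not given: they have to be found in the camera images.
- easel: Fixed wooden easel: base 130 x 120 x 16 mm, carrying the tilted board. Origin: centre of the base's underside. At yaw 0 the board's front looks to +x, away from the robot. The ledge is 40 mm above the bench. Low behind the board a block fills board-frame x -34 to -8 mm below z -6; both side edges of the board are free.
- easel_board: The easel's plywood board, tilted back 0.26 rad, with ledge. Origin: on its front face, mid-width, where it meets the ledge's top. Axes: x out of the front face, y along the width, z up along the board. Board: x -8 to 0 mm, y -34 to 34, up to z 70. Ledge top at z 0 from x 0 to 18; a lip at x 12 to 18 stands up to z 8, so the plate's foot has 12 mm of room.
- rack: Fixed wooden rack block 60 x 76 x 46 mm with a groove 8 mm wide along its y, 36 mm deep, floor 10 mm above the bench, in which the plate stands upright. Origin: centre of its underside.
- plate: Loose wooden sample plate, 68 mm wide (y), 110 tall (z), 6 thick (x), 40 g. Its side edges are 5 mm thick; the slightly raised faces start 4 mm in from them. Origin: centre of its underside. Its +x face carries the dark wet lacquer from z 55 to 105 mm over nearly the full width; the rest is bare wood. It may lean up to 0.06 rad in the groove.
- plate_front (a point): Centre of the plate's lacquered face: 3 mm in +x and 55 mm up from the plate's origin.
- clip: Loose steel spring clip, like a big clothes peg, lying on its side, 70 g, 24 mm thick (z 0 to 24). Origin: on the hinge axis (own z), at the underside. Closed, the jaws point to +x, tips 44 mm from the hinge; the two handles spread to -x, ending 51 mm behind the hinge, 69 mm apart over the outside. A hinge barrel of radius 9 mm stops the edge inside the jaws: there the clip is home.
- clip_arm (a joint): Clip's opening: 0 closed, 0.72 rad full, 0.34 closed on board and plate (14 mm). Squeeze the handles about 46 mm behind the hinge with 15 N or more: at full they are parallel, 28 mm over the outside, reach 60 mm behind the hinge, and the jaws gape 25 to 30 mm. The frame of clip belongs to the half on +y, which turns by +q/2 from the clip's middle line.
- dropper: Bystander: white dropper bottle, diameter 34 mm, 100 mm tall. Origin: centre of its underside.
- tin: Bystander: metal tin, diameter 70 mm, 75 mm tall. Origin: centre of its underside.
- knife: Bystander: spatula 190 mm long lying along its own x. Origin: underside, near its middle.

How it is judged:
On the way, in this order (a step that is already met when the one before it is completed fails the run):
1. the plate stands on the ledge against the board, lacquer outward, let go (x of plate in the frame of easel_board between 0 and 0.01 m and y of plate in the frame of easel_board between -0.006 and 0.006 m and z of plate in the frame of easel_board between -0.004 and 0.004 m and angle between the z axis of plate and the z axis of easel_board, either way round below 0.11 rad and x of plate_front in the frame of easel_board above 0.0045 m and angle between the x axis of plate and the x axis of easel_board, either way round below 0.11 rad and contact force between the fingers and plate below 0.05 N), for 0.2 s.
2. the clip is squeezed open at the board's edge (value of joint clip_arm above 0.5 rad and distance between clip and easel_board below 0.1 m), for 0.1 s.
At the end, for the whole second after the job is handed in: Plate on the ledge (4 mm), sides within 6 mm of the board's, flat to it (0.11 rad), lacquer outward; clip closed (0.22-0.50 rad) on both, over 2 N on each, hinge 36-49 mm from the board's middle, across at most 48 mm up, square to the side within 0.5 rad, level within 0.3 rad; both at rest (x of plate in the frame of easel_board between 0 and 0.01 m and y of plate in the frame of easel_board between -0.006 and 0.006 m and z of plate in the frame of easel_board between -0.004 and 0.004 m and angle between the z axis of plate and the z axis of easel_board, either way round below 0.11 rad and x of plate_front in the frame of easel_board above 0.0045 m and angle between the x axis of plate and the x axis of easel_board, either way round below 0.11 rad and (y of clip in the frame of easel_board between 0.036 and 0.049 m or y of clip in the frame of easel_board between -0.049 and -0.036 m) and x of clip in the frame of easel_board between -0.015 and 0.013 m and z of clip in the frame of easel_board between -0.002 and 0.048 m and angle between the z axis of clip and the z axis of easel_board, either way round below 0.3 rad and angle between the x axis of clip and the y axis of easel_board, either way round below 0.5 rad and value of joint clip_arm between 0.22 and 0.5 rad and contact force between clip and plate above 2 N and contact force between clip and easel_board above 2 N and linear speed of each of clip, plate below 0.02 m/s); the robot touches nothing.
It fails at once if a finger touches a face of the plate (contact force between the fingers and plate_c1 above 0.3 N).
It fails at once if something touches the wet lacquer (contact force between anything else and plate_c2 above 0.3 N).
It fails at once if the plate falls over (angle between plate's own z axis and vertical above 0.8 rad).
It fails at once if a bystander is disturbed (distance of any of dropper, tin, knife from where it was at the start of the episode above 0.03 m).
It also fails if it takes over 51 s, if anything falls off the work surface, if the arm or the gripper's body presses on something with over 40 N, if the wrist force passes 120 N, or if a joint passes its speed limit or range.

## Robot

A 7-joint arm with a two-finger parallel gripper is mounted at the origin on the work surface. World frame = base frame: x ahead of the robot, y to its left, z up, the work surface at z = 0. Lengths are in m, angles in rad, forces in N, time in s.
With the tool pointing down it reaches from about 0.35 to 0.9 m from the base axis. Payload 8.1 kg.
Tool frame: the origin (TCP) lies on the front face of the gripper's body, between the roots of the fingers; the fingertips stand 66 mm ahead of it and the grasp point (between the pads) lies 47 mm ahead of it; z points along the fingers, y is the direction in which the jaws open and shut (so a half turn about z gives the same grasp; the last joint's range is limited). The gripper opens to 92 mm and grips with 3 to 60 N. Pads are 19 mm wide; open, the fingers measure 130 mm over their backs; the gripper's body (75 mm by 190 mm) begins 47 mm behind the grasp point.
Start: joints at [-1.329, 0.434, 0.025, 1.573, -0.012, 1.134, -0.075], TCP at [0.211, 0.588, 0.292] pointing down, gripper open.
Joint ranges: [-2.62, 2.62], [-0.44, 2.09], [-1.27, 1.32], [0.08, 2.57], [-1.32, 4.46], [0.12, 2], [-2.74, 2.74]. Speed limits (rad/s): [2.22, 2.22, 3.01, 3.01, 3.14, 3.14, 3.14].

## Interface

Orientations are given as a unit quaternion [w, x, y, z].
In Python, from bench import arm gives the robot as it stands. Calls block until the motion is done:
- arm.move_pose(position, orientation): joint-space move of the TCP to a pose.
- arm.move_l(position, rate=0.15, ori=None): straight line of the TCP; ori=None keeps the orientation; rate is the mean speed in m/s.
- arm.set_joints(angles): joint-space move.
- arm.grip(opening): finger opening in m; the grip force is fixed at half the most; returns when the fingers have stopped.
- arm.dwell(seconds).
- arm.ik(position, orientation): joint angles nearest the present ones, or None.
- arm.get_obs(): the state.
- arm.snapshot(name): name is "side" or "top"; returns a dict with "frame" (384x512x3 uint8, red, green, blue), "depth" (384x512 float32, m along the optical axis (not along the pixel's ray), 0 where there is no reading), "vertical_fov" (degrees; the focal length in pixels is half the picture's height over the tangent of half this angle, whatever the lens; pixels are square), "cx", "cy" (the principal point, pixels), "rvec" (rotation vector, rad) and "tvec" (3), from world to camera coordinates, as OpenCV has them. Camera axes: x right, y down, z forward; pixel columns grow to the right and rows downward; lengths in m; the calibration is good to about 2 mm. A picture is of the moment at which its call begins.
A pose or a line that the arm cannot do raises arm.IKError and nothing moves.
- arm.sign_off(): hands the job in, once; it reports no verdict.
The state is a dict: "clock": time; "joint_positions": joint angles; "qvel": joint speeds; "joint_efforts": joint torques, N m; "tool_pos": TCP position; "eef_rot": TCP orientation; "force": force on the tool from outside, world axes, zero at the start; "moment": the same for the moment, N m; "opening": finger opening in m.
Only numpy, scipy, OpenCV 4.12 (cv2) and the standard library are available. Lean on these libraries where they do the work, as an engineer would, in place of code of your own. Each camera call takes 0.05 s, during which the arm holds its last target.

## Working session

There is one attempt and no reset: what is moved stays moved. The work goes in short steps, each a Python script; the robot and the scene stay as the last script left them, time stands still between calls to the robot, and variables do not carry over. Pictures are saved under pics/ and viewed, and the job is handed in when it is done.

```bash
ls; mkdir -p pics
cat > h.py <<'E'
from bench import arm
import numpy as np, cv2
from scipy.spatial.transform import Rotation as R
def snap(n,f=None):
    s=arm.snapshot(n)
    if f: cv2.imwrite('pics/'+f+'.png',cv2.cvtColor(s['frame'],cv2.COLOR_RGB2BGR))
    np.savez('/tmp/'+n+'.npz',**{k:v for k,v in s.items()})
    return s
def load(n): return np.load('/tmp/'+n+'.npz')
def cam(s):
    f=s['frame'].shape[0]/2/np.tan(np.radians(float(s['vertical_fov']))/2)
    Rm=cv2.Rodrigues(np.array(s['rvec'],float).reshape(3,1))[0]
    return f,float(s['cx']),float(s['cy']),Rm,np.array(s['tvec'],float).reshape(3)
def cloud(s):
    f,cx,cy,Rm,t=cam(s); d=s['depth']; v,u=np.mgrid[:d.shape[0],:d.shape[1]]
    P=np.stack([(u-cx)/f*d,(v-cy)/f*d,d],-1)
    W=(P-t)@Rm; W[d==0]=np.nan
    return W
def quat(Rm):
    q=R.from_matrix(Rm).as_quat(); return [q[3],q[0],q[1],q[2]]
def rot(q): return R.from_quat([q[1],q[2],q[3],q[0]]).as_matrix()
def onplane(s,u,v,z):
    f,cx,cy,Rm,t=cam(s); d=Rm.T@np.array([(u-cx)/f,(v-cy)/f,1]); o=-Rm.T@t
    return o+d*(z-o[2])/d[2]
def down(yaw): # tool z down; tool y at angle yaw from world x
    y=np.array([np.cos(yaw),np.sin(yaw),0]); z=np.array([0,0,-1.]); return np.column_stack([np.cross(y,z),y,z])
E
python3 - <<'E'
from h import *
for n in('side','top'):
    s=snap(n,n+'0'); f,cx,cy,Rm,t=cam(s); print(n,f,cx,cy,-Rm.T@t,Rm[2],np.isfinite(cloud(s)).mean())
o=arm.get_obs(); print(o)
E
```

```text
pics
side 378.83929796639717 253.63805377696838 192.07693138397437 [0.36781707 0.59285546 0.53163824] [ 0.26924825 -0.76743663 -0.5818474 ] 0.9958750406901041
top 352.78052065149916 254.04425561928684 191.41208157084 [ 0.45252736 -0.02230896  0.81554908] [ 0.13821302  0.01438431 -0.99029806] 0.996063232421875
{'clock': 0.1, 'joint_positions': array([-1.32859683,  0.43515702,  0.02498316,  1.57400956, -0.01160469,
        1.13405356, -0.0750986 ]), 'qvel': array([ 2.50497168e-03, -4.43371023e-05, -2.43639152e-04, -3.36203417e-03,
       -5.52034037e-05, -1.56316016e-04, -4.61640220e-04]), 'joint_efforts': array([ 4.14802445e-03, -6.69129324e+01,  9.88444202e-01, -3.15144038e+01,
       -6.05866034e-02,  3.75441578e-02,  2.95161612e-05]), 'tool_pos': array([0.21117194, 0.58783498, 0.29151988]), 'eef_rot': array([-6.07084714e-05,  1.71585742e-01,  9.85168911e-01, -7.38696742e-04]), 'force': array([0.59618969, 0.15423436, 0.05173191]), 'moment': array([ 0.01568542, -0.03102565,  0.02614231]), 'opening': 0.09218433458877269}
```

View pics/top0.png

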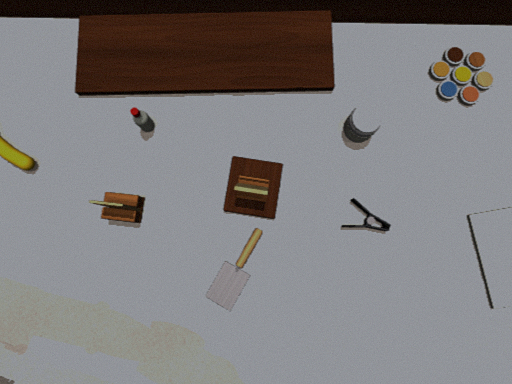

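View pics/side0.png

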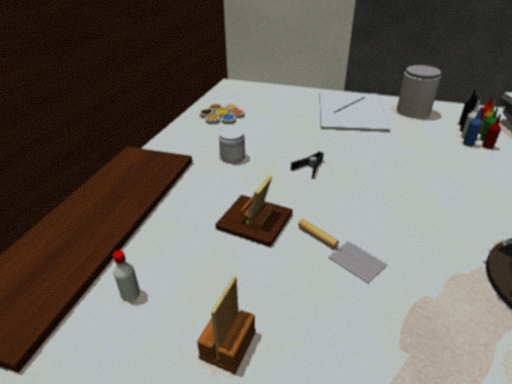

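The top view shows the rack with the plate at about (122,206), the easel at (254,187) and the clip at (370,217). The bottle is at (143,120), the tin at (361,125) and the spatula at (238,265). Next I'll measure them.

Run:
```python
from h import *
for n,rois in(('top',((85,180,160,235),(215,145,295,230),(330,190,400,240))),('side',((190,270,270,375),(210,170,300,250),(280,145,335,185)))):
    s=load(n); W=cloud(s)
    for p in ((256,192),(300,192),(256,240)):
        print(n,p,W[p[1],p[0]].round(4))
    ims=[]
    for a,b,c,d in rois:
        im=cv2.cvtColor(s['frame'][b:d,a:c],cv2.COLOR_RGB2BGR); k=390/max(im.shape[:2])
        im=cv2.resize(im,None,fx=k,fy=k,interpolation=cv2.INTER_CUBIC); im=np.clip(im*1.4,0,255).astype(np.uint8)
        o=np.zeros((390,390,3),np.uint8); o[:im.shape[0],:im.shape[1]]=im; ims.append(o); print((a,b),k)
    cv2.imwrite(f'pics/z_{n}.png',cv2.resize(np.hstack(ims),(800,267)))
    for a,b,c,d in rois:
        w=W[b:d,a:c].reshape(-1,3); m=w[:,2]>.006
        print(np.nanmin(w[m],0).round(3),np.nanmax(w[m],0).round(3))
```

```text
top (256, 192) [ 0.5504 -0.016   0.106 ]
top (300, 192) [ 0.5676 -0.1176  0.    ]
top (256, 240) [ 0.4541 -0.018   0.0154]
(85, 180) 5.2
(215, 145) 4.588235294117647
(330, 190) 5.571428571428571
[0.487 0.243 0.006] [0.551 0.324 0.123]
[ 0.479 -0.074  0.007] [0.647 0.057 0.109]
[ 0.484 -0.316  0.006] [ 0.554 -0.213  0.028]
side (256, 192) [0.5605 0.0298 0.106 ]
side (300, 192) [ 5.077e-01 -1.430e-01 -3.000e-04]
side (256, 240) [0.5513 0.0605 0.0103]
(190, 270) 3.7142857142857144
(210, 170) 4.333333333333333
(280, 145) 7.090909090909091
[0.488 0.251 0.006] [0.555 0.329 0.121]
[ 0.48  -0.072  0.006] [0.648 0.064 0.108]
[ 0.484 -0.31   0.006] [ 0.553 -0.208  0.025]
```

View pics/z_top.png

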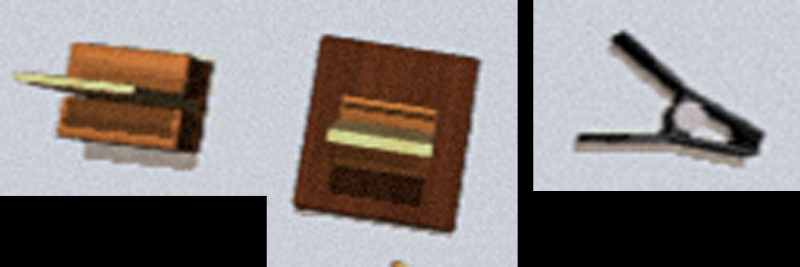

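View pics/z_side.png

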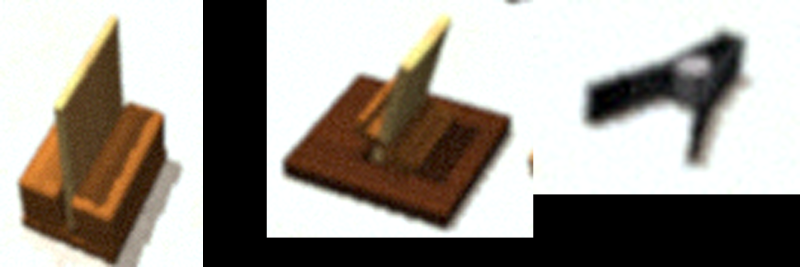

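```bash
cat > m.py <<'E'
from h import *
def pts(n,roi):
    s=load(n);W=cloud(s);a,b,c,d=roi;return W[b:d,a:c].reshape(-1,3)
def plane(w,it=6,tol=.002):
    k=np.ones(len(w),bool)
    for _ in range(it):
        c=w[k].mean(0);n=np.linalg.svd(w[k]-c,full_matrices=False)[2][2]; k=abs((w-c)@n)<tol
    return c,n,k
E
python3 - <<'E'
from m import *
np.set_printoptions(suppress=True,precision=4)
for n,roi in(('top',(85,180,160,235)),('side',(190,270,270,375))):
    w=pts(n,roi)
    print(n); h=np.histogram(w[:,2],np.arange(0,.13,.005));print(h[0])
    t=w[w[:,2]>.112]; print('topedge',len(t),t.min(0),t.max(0)); c=t.mean(0);u=np.linalg.svd(t[:,:2]-c[:2])[2][0];print(c,np.degrees(np.arctan2(u[1],u[0])), np.ptp((t[:,:2]-c[:2])@u))
    f=w[(w[:,2]>.056)&(w[:,2]<.112)]
    if len(f)>50:
        c,nn,k=plane(f);nn=nn*np.sign(nn[0]);print('face',c,nn,k.sum(),len(f)); g=f[k]; print(g.min(0),g.max(0))
    r=w[(w[:,2]>.043)&(w[:,2]<.049)]; 
    rc=cv2.minAreaRect((r[:,:2]*1000).astype(np.float32));print('racktop',rc,r[:,2].mean())
print('EASEL')
for n,roi in(('top',(215,145,295,230)),('side',(210,170,300,250))):
    w=pts(n,roi)
    print(n); h=np.histogram(w[:,2],np.arange(0,.13,.005));print(h[0])
    t=w[(w[:,2]>.1035)]; print('topedge',len(t),t.min(0),t.max(0)); c=t.mean(0);u=np.linalg.svd(t[:,:2]-c[:2])[2][0];print(c,np.degrees(np.arctan2(u[1],u[0])), np.ptp((t[:,:2]-c[:2])@u))
    f=w[(w[:,2]>.055)&(w[:,2]<.102)]
    if len(f)>50:
        c,nn,k=plane(f);nn=nn*np.sign(nn[0]);print('face',c,nn,k.sum(),len(f)); g=f[k]; print(g.min(0),g.max(0))
    r=w[(w[:,2]>.013)&(w[:,2]<.019)]; 
    rc=cv2.minAreaRect((r[:,:2]*1000).astype(np.float32));print('base',rc,r[:,2].mean())
for n,roi in(('top',(330,190,400,240)),('side',(280,145,335,185))):
    w=pts(n,roi); t=w[(w[:,2]>.015)]; print('clip',n,len(t),np.median(t[:,2]))
    print(cv2.minAreaRect((t[:,:2]*1000).astype(np.float32)))
    cv=cv2.minEnclosingTriangle((t[:,:2]*1000).astype(np.float32))[1];print(cv.reshape(-1,2))
E
```

```text
top
[786  29  18  21  24  30  22  18 398 383   6   6   5   4   7   5   6   4
   7  11   3   5  10  90  16]
topedge 114 [0.5139 0.2484 0.1123] [0.5251 0.3151 0.1231]
[0.5192 0.2811 0.1182] -95.13250179530806 0.06695091665928016
face [0.516  0.2726 0.0844] [ 0.9981 -0.0608  0.0029] 53 64
[0.5139 0.2484 0.0562] [0.5188 0.3112 0.1103]
racktop ((519.2903442382812, 283.9410095214844), (74.88375091552734, 59.60867691040039), 85.093017578125) 0.045196699417063176
side
[1023  156   84  106  109  122  105  123  629  649   54   59   56   58
   56   63   60   62   59   67   66   62   68  189   21]
topedge 249 [0.515  0.252  0.1121] [0.5259 0.3207 0.1212]
[0.5202 0.2893 0.1177] 84.88152146388794 0.06887549055779357
face [0.5187 0.2901 0.0847] [ 0.9957 -0.0926  0.0005] 648 688
[0.5151 0.2528 0.0561] [0.5234 0.3206 0.112 ]
racktop ((520.8082275390625, 288.38067626953125), (76.58012390136719, 59.09950256347656), 85.10779571533203) 0.045169818072248305
EASEL
top
[1230   10  935 1252   29  175   12   58  119   38   63    7   11    8
    9    6   12    9    9    8   47   98    0    0    0]
topedge 132 
[... 560 characters left out ...]
0012  0.1053] 82.33803338206145 0.06953154851133224
face [0.5593 0.0026 0.079 ] [ 0.9573 -0.1361  0.2549] 162 214
[ 0.5489 -0.0349  0.0557] [0.5695 0.0329 0.1019]
base ((561.9179077148438, -2.1694717407226562), (120.74412536621094, 160.01390075683594), 82.26708984375) 0.014733927818229237
clip top 309 0.02300334590647926
((505.84417724609375, -269.4164733886719), (97.94364929199219, 67.72200012207031), 70.13215637207031)
[[ 490.2485 -211.7097]
 [ 554.8013 -235.0365]
 [ 481.5987 -338.4035]]
clip side 186 0.020796709786043345
((506.6249694824219, -263.9431457519531), (96.73533630371094, 66.75897979736328), 70.70122528076172)
[[ 481.7346 -331.3169]
 [ 490.8437 -207.1696]
 [ 557.0146 -230.3408]]
```

Run:
```python
from h import *
yp=np.radians(84.95); q=quat(down(yp))
P=np.array([.5202,.284,.152])
print(arm.ik(P+[0,0,.13],q),arm.ik(P,q))
arm.move_pose(P+[0,0,.13],q); print(arm.get_obs()['clock'])
arm.move_l(P+[0,0,.0],.12)
s=snap('side','g1'); s=snap('top','g1t');print(arm.get_obs()['tool_pos'],arm.get_obs()['clock'],arm.get_obs()['force'])
a=load('side')['frame'][200:380,150:330];b=load('top')['frame'][130:270,60:200]
cv2.imwrite('pics/g1z.png',cv2.cvtColor(np.hstack([cv2.resize(a,(400,400)),cv2.resize(b,(400,400))]),cv2.COLOR_RGB2BGR))
```

```text
[-0.66917049  0.38946093  0.11001147  1.67511063 -0.04729277  1.07961177
  0.93763852] [-0.64016376  0.52949701  0.07144755  1.81079234 -0.05013736  0.80304454
  0.93902029]
1.6917
[0.52062168 0.28423212 0.15279647] 3.025 [0.57527724 0.41297487 0.0811535 ]
```

View pics/g1z.png

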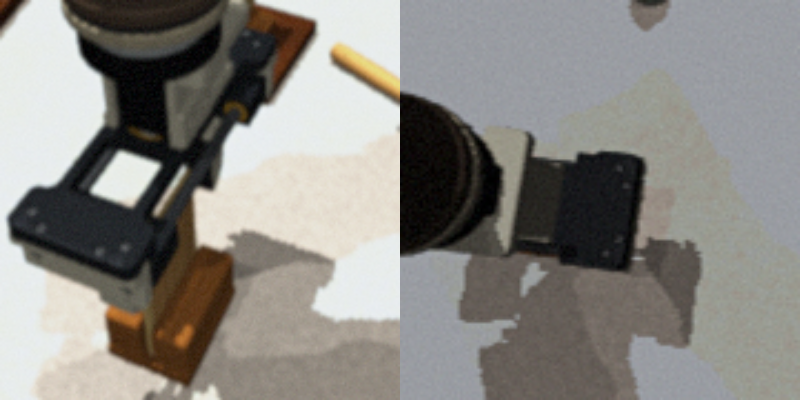

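The fingers are on either side of the plate (side view, around (225,300)), and there is no contact force. Next I'll grip and lift.

Run:
```python
from h import *
arm.grip(.06)
o=arm.get_obs();print(o['opening'],o['force'],o['tool_pos'],o['clock'])
arm.move_l(o['tool_pos']+np.array([0,0,.11]),.12)
o=arm.get_obs();print(o['opening'],o['force'],o['tool_pos'],o['clock'])
s=snap('side','l1'); s=snap('top','l1t')
a=load('side')['frame'][90:340,150:400];b=load('top')['frame'][100:300,20:220]
cv2.imwrite('pics/l1z.png',cv2.cvtColor(np.hstack([cv2.resize(a,(400,400)),cv2.resize(b,(400,400))]),cv2.COLOR_RGB2BGR))
```

```text
0.06770913849547436 [0.82258242 0.12860218 0.75911963] [0.52024683 0.2840389  0.15207338] 3.5417
0.06758301722523194 [ 0.23629006  0.10201523 -0.48369112] [0.51983148 0.28384673 0.26126653] 4.6083
```

View pics/l1z.png

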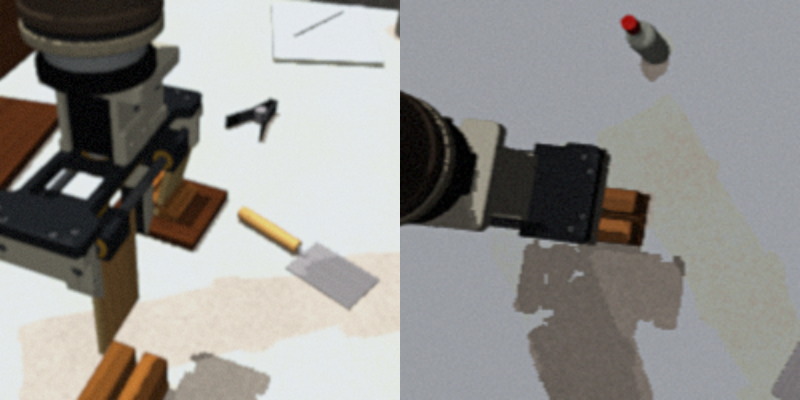

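The plate is clear of the rack and held at a 67.6 mm opening. Now I'll measure it in the side view, both its pose in the hand and the camera bias.

Run:
```python
from m import *
np.set_printoptions(suppress=True,precision=4)
o=arm.get_obs(); T=o['tool_pos'];Rt=rot(o['eef_rot'])
s=load('side');W=cloud(s)
L=(W-T)@Rt
# plate region in tool coords: z 66..150 , |y|<45,|x|<20
m=(L[...,2]>.078)&(L[...,2]<.155)&(abs(L[...,1])<.045)&(abs(L[...,0])<.02)
vv,uu=np.where(m);print(m.sum(),uu.min(),uu.max(),vv.min(),vv.max())
w=L[m];c,n,k=plane(w);print('tool frame face',c,n*np.sign(n[0]),k.sum());g=w[k];print(g.min(0),g.max(0))
for z in np.arange(.08,.145,.01):
    r=g[abs(g[:,2]-z)<.004]; print(round(z,3),r[:,1].min(),r[:,1].max())
```

```text
969 208 236 245 312
tool frame face [0.0021 0.005  0.1083] [1.     0.0045 0.0008] 910
[-0.0001 -0.0327  0.0782] [0.0031 0.0357 0.1421]
0.08 -0.032530056836086466 0.03523328957803532
0.09 -0.03214467465202444 0.03561331923428016
0.1 -0.03085780930492539 0.035344905100100514
0.11 -0.030684277639350704 0.035744485726411354
0.12 -0.032408672763815455 0.03514520814409496
0.13 -0.032503334916438274 0.03542051079009394
0.14 -0.030982588202646717 0.03548383569312406
```

```bash
cat >> h.py <<'E'
yb=-.135
def board(yaw=yb,o=(.5764,-.0066,.04)):
    Rb=R.from_euler('zy',[yaw,-.26]).as_matrix() # tilt back
    return Rb,np.array(o)
def b2w(p): Rb,o=board(); return o+Rb@np.array(p)
E
python3 - <<'E'
from h import *
np.set_printoptions(suppress=True,precision=4)
Rb,o=board(); print(Rb)
Rt=np.column_stack([-Rb[:,0],Rb[:,1],-Rb[:,2]]); q=quat(Rt)
T=lambda x,y,z: b2w([x,y,z+.142])
pre=T(.0055,0,.13); end=T(.0055,0,.0)
print(pre,end,arm.ik(pre,q),arm.ik(end,q))
t=arm.get_obs()['tool_pos']; arm.move_l(t+np.array([.02,-.04,.06]),.15)
arm.move_pose(pre,q)
arm.move_l(T(.0055,0,.03),.12)
ob=arm.get_obs();print(ob['tool_pos']-T(.0055,0,.03),ob['clock'],ob['force'],ob['opening'])
s=snap('side','p1'); s=snap('top','p1t')
a=load('side')['frame'][80:280,150:350];b=load('top')['frame'][90:270,170:350]
cv2.imwrite('pics/p1z.png',cv2.cvtColor(np.hstack([cv2.resize(a,(400,400)),cv2.resize(b,(400,400))]),cv2.COLOR_RGB2BGR))
E
```

```text
[[ 0.9576  0.1301 -0.2571]
 [-0.1346  0.9909 -0.    ]
 [ 0.2547  0.0346  0.9664]]
[ 0.5117 -0.0073  0.3043] [ 0.5452 -0.0073  0.1786] [-0.3606  0.1112  0.2826  2.0261 -0.0139  0.7495  1.361 ] [-0.2397  0.3384  0.1772  2.1052 -0.0884  0.4449  1.4306]
[0.0003 0.0001 0.0005] 7.325 [0.349  0.0384 0.2882] 0.06743079193299709
```

View pics/p1z.png

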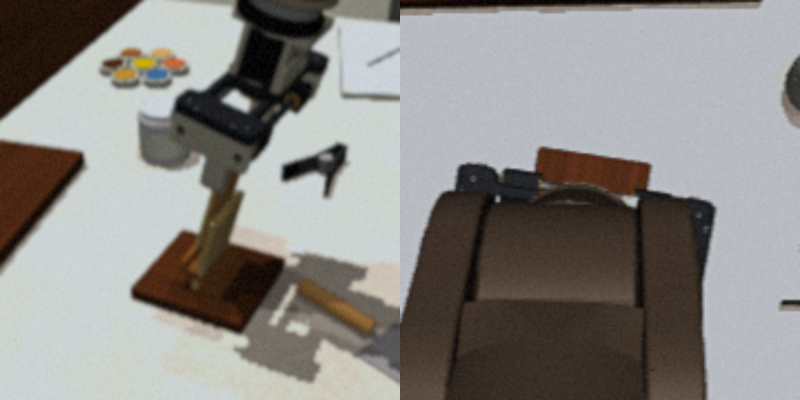

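I got the Euler order wrong: it should be intrinsic, and as it stands the plate is skewed by 0.035 rad. I'll fix that before lowering, then compare plate and board in the side view.

```bash
sed -i "s/from_euler('zy'/from_euler('ZY'/" h.py
python3 - <<'E'
from h import *
from m import plane
np.set_printoptions(suppress=True,precision=4)
Rb,o=board(); print(Rb)
Rt=np.column_stack([-Rb[:,0],Rb[:,1],-Rb[:,2]]); q=quat(Rt)
T=lambda x,y,z: b2w([x,y,z+.142])
arm.move_l(T(.0055,0,.03),.1,ori=q)
ob=arm.get_obs();print(ob['tool_pos']-T(.0055,0,.03),ob['clock'],ob['force'],ob['opening'])
s=snap('side','p2')
W=cloud(s);B=(W-o)@Rb
a=s['frame'][80:280,150:350];cv2.imwrite('pics/p2z.png',cv2.cvtColor(cv2.resize(a,(700,560)),cv2.COLOR_RGB2BGR))
def prof(lo,hi,x0=-.02,x1=.03):
    m=(B[...,2]>lo)&(B[...,2]<hi)&(abs(B[...,1])<.05)&(B[...,0]>x0)&(B[...,0]<x1)
    vv,uu=np.where(m); w=B[m]; print(lo,hi,m.sum(),'x',np.percentile(w[:,0],[2,25,50,75,98]),'y',w[:,1].min(),w[:,1].max())
    return w
for z in np.arange(.01,.105,.01): prof(z,z+.01)
w=prof(.02,.066,-.013,-.004);c,n,k=plane(w);print(c,n,k.sum())
w=prof(.074,.1);c,n,k=plane(w);print(c,n,k.sum())
E
```

```text
[[ 0.9576  0.1346 -0.2547]
 [-0.1301  0.9909  0.0346]
 [ 0.2571 -0.      0.9664]]
[0.0002 0.001  0.0005] 7.675 [ 0.775   0.2352 -0.9514] 0.06745584896427162
0.01 0.02 39 x [-0.008  -0.0077 -0.0074 -0.0059 -0.0007] y -0.030511807643145226 0.03610700041967198
0.02 0.03 49 x [-0.0079 -0.0076 -0.0075 -0.0053  0.0006] y -0.02989336782169537 0.03608347905633171
0.03 0.04 55 x [-0.008  -0.0076 -0.0072  0.0014  0.0073] y -0.03140584496738097 0.0382661041967873
0.04 0.05 58 x [-0.008  -0.0076 -0.0072  0.0001  0.0071] y -0.030500528122514078 0.03764157027368832
0.05 0.060000000000000005 67 x [-0.008  -0.0075 -0.007   0.003   0.0077] y -0.029749688367074027 0.03780260049707416
0.060000000000000005 0.07 160 x [-0.008  -0.0066 -0.0028  0.0005  0.0061] y -0.034093053633575295 0.03725625331810152
0.06999999999999999 0.07999999999999999 54 x [-0.005   0.003   0.0033  0.0036  0.0077] y -0.030506566588408238 0.03815789442569103
0.08 0.09 37 x [0.0027 0.0031 0.0034 0.004  0.0076] y -0.02184230550594692 0.036834851150902764
0.09 0.09999999999999999 28 x [0.0027 0.003  0.0034 0.0052 0.0081] y -0.011269026765974875 0.037605982625656974
0.09999999999999999 0.10999999999999999 12 x [-0.0044  0.002   0.0035  0.0053  0.0124] y 0.0012276247067206508 0.04333437781041784
0.02 0.066 173 x [-0.008  -0.0078 -0.0075 -0.0073 -0.0042] y -0.03140584496738097 0.03703163817529053
[-0.0075  0.0065  0.0433] [-1.      0.0067 -0.0008] 162
0.074 0.1 91 x [0.0026 0.003  0.0034 0.0041 0.0079] y -0.030506566588408238 0.0379499375579034
[0.0033 0.0117 0.085 ] [ 1.     -0.0083 -0.0042] 75
```

View pics/p2z.png

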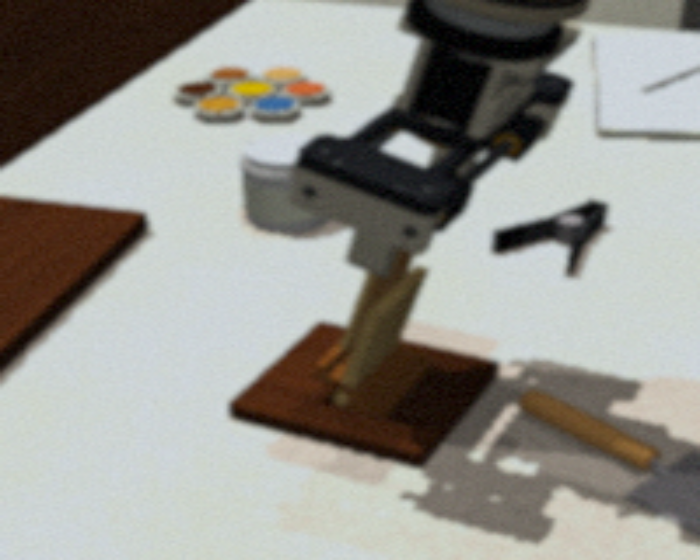

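Run:
```python
from h import *
np.set_printoptions(suppress=True,precision=4)
T=lambda x,y,z: b2w([x,y,z+.142])
arm.move_l(T(.0045,-.0012,.004),.08)
f0=arm.get_obs()['force']
for z in np.arange(.003,-.0041,-.001):
    arm.move_l(T(.0045,-.0012,z),.03)
    ob=arm.get_obs(); d=ob['force']-f0; print(z,d,ob['tool_pos']-T(.0045,-.0012,z),ob['clock'])
    if d[2]>2.5: break
```

```text
0.003 [-1.8391 -0.0501  0.1703] [0.0001 0.     0.0003] 8.45
0.002 [-1.3627  0.9572  0.2235] [0.     0.0001 0.0001] 8.7
0.001 [-0.3337  0.5694 -0.8774] [-0.     -0.     -0.0001] 8.95
0.0 [-1.4425  0.5984  1.6687] [ 0.0001 -0.      0.0001] 9.2
-0.001 [-5.8191  2.6111 14.398 ] [0.0004 0.0001 0.0009] 9.45
```

Run:
```python
from h import *
from m import plane
np.set_printoptions(suppress=True,precision=4)
T=lambda x,y,z: b2w([x,y,z+.142])
arm.move_l(T(.0045,-.0012,-.0001),.03)
arm.grip(.092)
ob=arm.get_obs();print(ob['force'],ob['opening'],ob['clock'])
arm.dwell(.2)
arm.move_l(T(.0045,-.0012,.06),.12)
arm.move_l(T(.0045,-.0012,.13),.25)
Rb,o=board(); print(arm.get_obs()['clock'])
s=snap('side','q1'); W=cloud(s);B=(W-o)@Rb
a=s['frame'][80:280,150:350];cv2.imwrite('pics/q1z.png',cv2.cvtColor(cv2.resize(a,(700,560)),cv2.COLOR_RGB2BGR))
for z in np.arange(.01,.125,.01):
    m=(B[...,2]>z)&(B[...,2]<z+.01)&(abs(B[...,1])<.05)&(B[...,0]>-.02)&(B[...,0]<.025)
    if m.sum()==0: continue
    w=B[m]; print(z.round(3),m.sum(),'x',np.percentile(w[:,0],[2,25,50,75,98]),'y',w[:,1].min(),w[:,1].max(),'zmax',w[:,2].max())
```

```text
[0.176  0.5352 0.0826] 0.09160627333780245 10.325
11.6083
0.01 51 x [-0.0082 -0.0077 -0.0073 -0.0027  0.0054] y -0.02958599737217983 0.03761773946882204 zmax 0.019982379721432287
0.02 54 x [-0.008  -0.0075 -0.0073 -0.0009  0.0054] y -0.028766996276163734 0.03753592799433462 zmax 0.02993103646729421
0.03 54 x [-0.0079 -0.0076 -0.0074 -0.0023  0.0057] y -0.03043133721792177 0.03648885167797362 zmax 0.03985194585602921
0.04 53 x [-0.0079 -0.0076 -0.0073 -0.0022  0.0053] y -0.029236152728038242 0.0367387913370034 zmax 0.04955089206535824
0.05 58 x [-0.008  -0.0077 -0.0073 -0.0015  0.0054] y -0.028690448418206307 0.036930372054971385 zmax 0.05997650144139787
0.06 135 x [-0.0079 -0.0071 -0.0046 -0.0016  0.0042] y -0.03268244389769275 0.03638450956360321 zmax 0.06987869834868043
0.07 48 x [-0.0052  0.0001  0.0004  0.0007  0.0047] y -0.03233803534454648 0.0354389270634847 zmax 0.07989624724941599
0.08 44 x [-0.0003 -0.      0.0002  0.0005  0.0046] y -0.031052504260515264 0.03472866234308188 zmax 0.08981064606187136
0.09 40 x [-0.0005 -0.0002  0.0001  0.0005  0.0046] y -0.03135571899358537 0.03539659920699106 zmax 0.09919562876815495
0.1 94 x [-0.0007 -0.0001  0.001   0.0029  0.0046] y -0.032998801641609135 0.035233158867247226 zmax 0.10971149186021878
0.11 1 x [0.0027 0.0027 0.0027 0.0027 0.0027] y 0.03486011379012553 0.03486011379012553 zmax 0.11005418318928853
```

View pics/q1z.png

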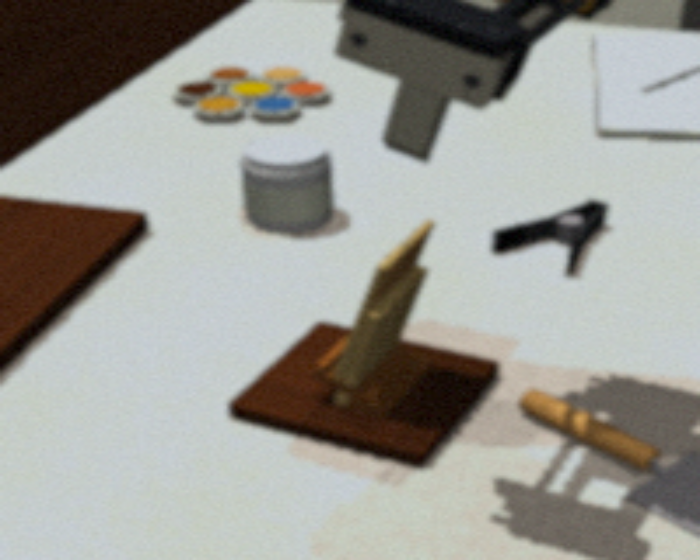

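The plate stands flush on the ledge: its back is on the board plane and it runs from z 0 to 110 with its edges in line. In the first pictures the clip's handle ends were about (490,-209) and (556,-232) mm, which puts the hinge near (506,-269) with the jaws pointing at -109.6°. Next I'll check IK options for the clip.

Run:
```python
from h import *
np.set_printoptions(suppress=True,precision=3)
H=np.array([.5058,-.2695]);d=np.array([-.334,-.942]);G=H-.046*d
Rb,o=board()
lo=np.array([-2.62,-.44,-1.27,.08,-1.32,.12,-2.74]);hi=np.array([2.62,2.09,1.32,2.57,4.46,2,2.74])
for sy in (1,-1):
    a=np.arctan2(-.334*sy,.942*sy)
    q=quat(down(a))
    j=arm.ik([*G,.0685],q);print('pick',sy,j, arm.ik([*G,.25],q))
for side in(1,-1):
  for sy in(1,-1):
    y=sy*Rb[:,0];z=-Rb[:,2];q=quat(np.column_stack([np.cross(y,z),y,z]))
    for dy in (.16,.089):
        p=b2w([-.001,side*dy,.022+.0665]); j=arm.ik(p,q); print('place',side,sy,dy,p,j, None if j is None else np.min(np.minimum(j-lo,hi-j)))
```

```text
pick 1 [-0.011  0.663  0.472  1.95  -0.486  0.642  0.431] [-0.156  0.43   0.659  1.808 -0.307  1.008  0.284]
pick -1 [ 0.802  0.739 -0.712  1.878  0.675  0.782  2.518] [ 0.925  0.535 -0.885  1.718  0.456  1.109  2.701]
place 1 1 0.16 [0.574 0.155 0.125] [-0.736  0.523  0.427  2.031 -0.205  0.406 -0.339] 0.2859811876739348
place 1 1 0.089 [0.565 0.085 0.125] [-0.608  0.487  0.412  2.096 -0.253  0.362 -0.171] 0.24233856573923157
place 1 -1 0.16 [0.574 0.155 0.125] [-0.47   0.495  0.062  2.009  0.258  0.429  2.364] 0.3085725836311705
place 1 -1 0.089 [0.565 0.085 0.125] [-0.356  0.463  0.073  2.075  0.205  0.375  2.529] 0.2106959874335117
place -1 1 0.16 [ 0.531 -0.162  0.125] [-0.037  0.455  0.325  2.133 -0.502  0.354  0.557] 0.23368921087473765
place -1 1 0.089 [ 0.541 -0.092  0.125] [-0.222  0.45   0.369  2.154 -0.462  0.334  0.378] 0.21431955259136054
place -1 -1 0.16 [ 0.531 -0.162  0.125] [ 0.747  0.548 -0.715  2.069  0.788  0.495  2.486] 0.2537996195253256
place -1 -1 0.089 [ 0.541 -0.092  0.125] [ 0.6    0.538 -0.715  2.088  0.849  0.511  2.282] 0.39090333392378185
```

Run:
```python
from h import *
np.set_printoptions(suppress=True,precision=4)
W=cloud(load('side')).reshape(-1,3)
m=(W[:,2]>.03)&(W[:,2]<.09)&(W[:,0]>.58)&(W[:,0]<.8)&(W[:,1]<-.1)&(W[:,1]>-.4)
w=W[m];print(len(w),w.min(0),w.max(0)); 
t=w[w[:,2]>.071]; print(t.min(0),t.max(0))
H=np.array([.5058,-.2695]);d=np.array([-.334,-.942]);G=H-.046*d
q=quat(down(np.arctan2(-.334,.942)))
arm.move_pose([*G,.27],q)
s=snap('top','c1')
print(arm.get_obs()['tool_pos'],arm.get_obs()['clock'])
s2=snap('side','c1s')
cv2.imwrite('pics/c1z.png',cv2.cvtColor(np.hstack([cv2.resize(s['frame'][120:280,290:450],(400,400)),cv2.resize(s2['frame'][80:240,220:380],(400,400))]),cv2.COLOR_RGB2BGR))
```

```text
591 [ 0.6887 -0.2808  0.0301] [ 0.7546 -0.2107  0.0752]
[ 0.6934 -0.2808  0.071 ] [ 0.7546 -0.2162  0.0752]
[ 0.5213 -0.2246  0.2693] 12.6667
```

View pics/c1z.png

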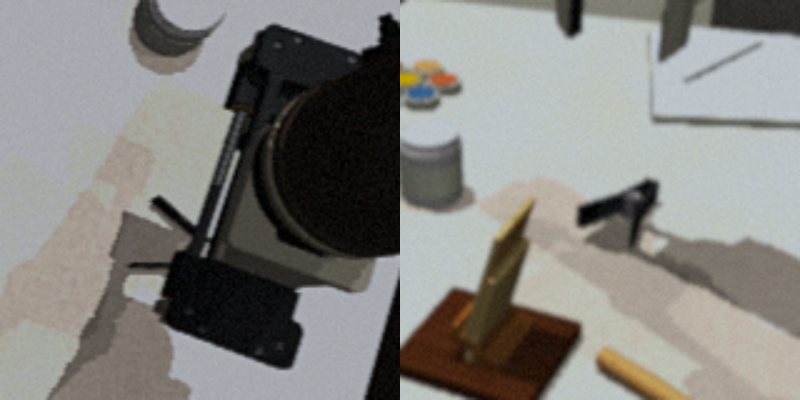

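The tin is clear at x ≥ 0.69. Now I'll descend, stopping above the bench, and squeeze.

Run:
```python
from h import *
np.set_printoptions(suppress=True,precision=4)
H=np.array([.5058,-.2695]);d=np.array([-.334,-.942]);G=H-.046*d
arm.move_l([*G,.10],.15); arm.move_l([*G,.0688],.06)
o=arm.get_obs();print(o['tool_pos'],o['force'],o['clock'])
s2=snap('side','c2s')
cv2.imwrite('pics/c2z.png',cv2.cvtColor(cv2.resize(s2['frame'][80:240,220:380],(600,600)),cv2.COLOR_RGB2BGR))
```

```text
[ 0.5211 -0.2263  0.0686] [-0.0075 -0.2077  0.835 ] 14.6667
```

View pics/c2z.png

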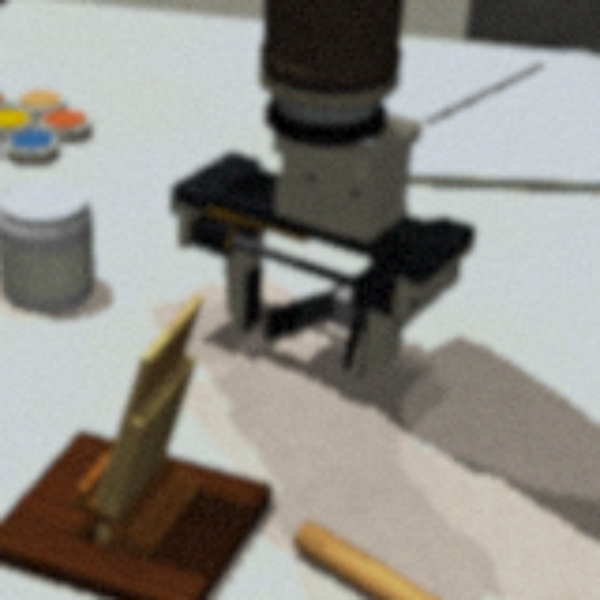

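Run:
```python
from h import *
np.set_printoptions(suppress=True,precision=4)
arm.grip(.018)
o=arm.get_obs();print(o['opening'],o['force'],o['tool_pos'],o['clock'])
arm.dwell(.2);print(arm.get_obs()['opening'])
arm.move_l(o['tool_pos']+np.array([0,0,.05]),.1)
o=arm.get_obs();print(o['opening'],o['force'],o['tool_pos'],o['clock'])
s2=snap('side','c3s');s=snap('top')
cv2.imwrite('pics/c3z.png',cv2.cvtColor(np.hstack([cv2.resize(s['frame'][150:270,320:440],(400,400)),cv2.resize(s2['frame'][80:200,250:370],(400,400))]),cv2.COLOR_RGB2BGR))
Rt=rot(o['eef_rot'])
for n in('side','top'):
    L=(cloud(load(n))-o['tool_pos'])@Rt
    m=(L[...,2]>.037)&(L[...,2]<.075)&(abs(L[...,1])<.03)&(abs(L[...,0])>.012)&(abs(L[...,0])<.12)
    w=L[m];print(n,len(w),w.min(0),w.max(0))
    for x in np.arange(-.1,.1,.01):
        r=w[(w[:,0]>=x)&(w[:,0]<x+.01)]
        if len(r)>2: print(x.round(2),len(r),'y',r[:,1].min(),r[:,1].max(),'z',r[:,2].min(),r[:,2].max())
```

```text
0.02725699371744695 [-1.1879  0.999   5.788 ] [ 0.5213 -0.2262  0.069 ] 15.7333
0.027472414311679058
0.02707622605637539 [ 0.2796  1.5129 -0.6093] [ 0.5211 -0.226   0.1187] 16.5833
side 155 [-0.0833 -0.0299  0.0373] [0.0141 0.0296 0.0706]
-0.08 12 y -0.02118725066565537 -0.01821212750425024 z 0.053000281684597285 0.06859272085695364
-0.07 24 y -0.019043878375393977 -0.006897709503519316 z 0.04608112306948108 0.06953908911662837
-0.06 27 y -0.018887635875101616 -0.007942334462580452 z 0.04704245765939255 0.06969468353093557
-0.05 14 y -0.015293586623584848 -0.012184560441190007 z 0.04665537883651066 0.07060267606662074
-0.04 3 y -0.015106276798869299 0.011289186788065488 z 0.04538851956427264 0.06017086067034565
-0.03 17 y 0.009454551091264618 0.013381754703171815 z 0.046168763253379194 0.06953289478389643
-0.02 15 y 0.008836901394954796 0.014210916157104642 z 0.04576483640680741 0.0690442843751362
0.01 42 y -0.029865095362244676 0.02957046012895332 z 0.03732315331975905 0.0652236682963482Traceback (most recent call last):
  File "<stdin>", line 14, in <module>
    return umr_minimum(a, axis, None, out, keepdims, initial, where)
ValueError: zero-size array to reduction operation minimum which has no identity
```

View pics/c3z.png

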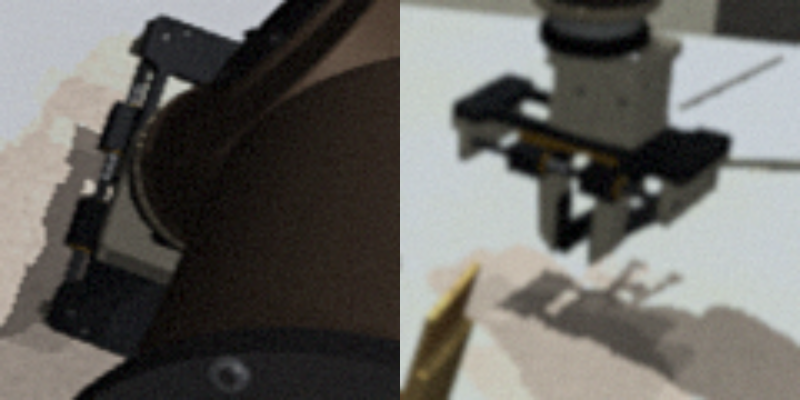

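The clip is fully open (27 mm) and hanging straight, with its underside 69.5 mm ahead of the TCP. Next I'll carry it high over the easel to the +y side.

Run:
```python
from h import *
np.set_printoptions(suppress=True,precision=4)
Rb,o_=board()
y=Rb[:,0];z=-Rb[:,2];q=quat(np.column_stack([np.cross(y,z),y,z]))
X=-.001
P=lambda yy,zz: b2w([X,yy,zz+.0693])
print(P(.16,.2),arm.ik(P(.16,.2),q))
t=arm.get_obs()['tool_pos']; arm.move_l([t[0],t[1],.31],.2)
arm.move_pose(P(.16,.2),q); print(arm.get_obs()['opening'],arm.get_obs()['clock'])
arm.move_l(P(.16,.018),.15)
o=arm.get_obs();print(o['tool_pos']-P(.16,.018),o['opening'],o['force'],o['clock'])
s2=snap('side','d1s');s=snap('top','d1t')
cv2.imwrite('pics/d1z.png',cv2.cvtColor(np.hstack([cv2.resize(s['frame'][110:270,150:310],(400,400)),cv2.resize(s2['frame'][120:280,150:310],(400,400))]),cv2.COLOR_RGB2BGR))
for n in('side','top'):
    B=(cloud(load(n))-o_)@Rb
    m=(B[...,2]>.012)&(B[...,2]<.046)&(abs(B[...,0])<.03)&(B[...,1]>.042)&(B[...,1]<.145)
    w=B[m];print(n,len(w))
    for a in np.arange(.04,.15,.01):
        r=w[(w[:,1]>=a)&(w[:,1]<a+.01)]
        if len(r)>1: print(a.round(2),len(r),'x',r[:,0].min(),r[:,0].max(),'z',r[:,2].min(),r[:,2].max(),'ymin',r[:,1].min())
```

```text
[0.5284 0.1614 0.3   ] [-0.9696  0.215   0.5987  1.9488  0.0139  0.789  -0.539 ]
0.02766092645156589 19.2333
[0.0003 0.0002 0.0008] 0.02751344740328213 [ 0.3499 -0.2318 -0.0553] 20.6
side 37
0.11 5 x 0.008844198012360567 0.009734474985468766 z 0.030709636014436523 0.03997022567202494 ymin 0.11384553992877312
0.12 12 x 0.009184986896813243 0.012546832103330087 z 0.03198538141635157 0.042862150345146593 ymin 0.12022695347941054
0.13 12 x 0.008969566549349585 0.010975999066321254 z 0.019765486855645203 0.043157458961544756 ymin 0.13103182462771118
0.14 8 x 0.009208252432981777 0.011788563499089745 z 0.021479536459351647 0.041444468055928246 ymin 0.14113037598954045
top 331
0.06 52 x -0.024401802473883336 0.020242161507095655 z 0.018483696101280617 0.04447564056529314 ymin 0.060014384870816034
0.07 31 x -0.021962250824258185 0.018776852196269234 z 0.018937914837020967 0.04461857209989158 ymin 0.07010891745611933
0.08 30 x -0.020574969182370915 0.017100603976953364 z 0.022604029605864783 0.04469118405046526 ymin 0.0800256410338944
0.09 72 x -0.01828285107887847 0.01508422926806326 z 0.017447073568192396 0.045396461815529164 ymin 0.0903291443994586
0.1 67 x -0.01611642717552882 0.013625221057131522 z 0.021059308650767862 0.04520193541050943 ymin 0.10006764471147749
0.11 22 x -0.015329872816557724 0.0122933935191013 z 0.02184228030569269 0.04467579687774653 ymin 0.11113250270981923
0.12 31 x -0.015254608786690648 0.012572497791005754 z 0.02118253348904522 0.04464841458079307 ymin 0.12012218032876794
0.13 22 x -0.014847350682613648 0.012675361533036932 z 0.018536615099121755 0.04455877301562831 ymin 0.13019706503313397
0.14 4 x -0.01511608671992763 -0.010989616655148417 z 0.021337877524393197 0.042232888739290465 ymin 0.14008554058037187
```

View pics/d1z.png

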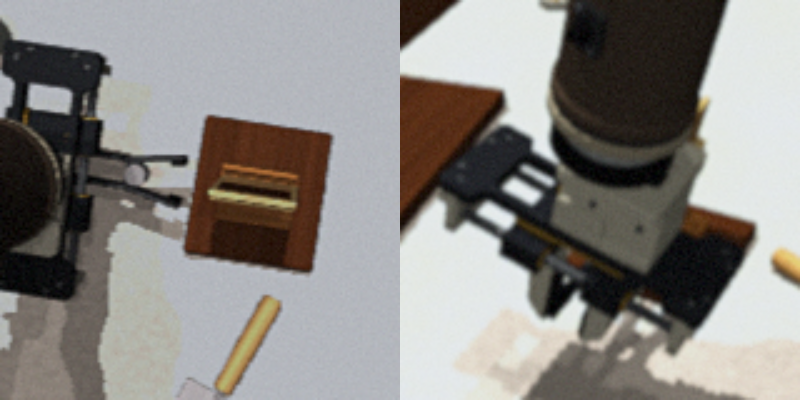

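The top view shows the open jaws facing the board edge, with the bright hinge barrel near pixel (204,179). I'll locate the hinge from that.

Run:
```python
from h import *
np.set_printoptions(suppress=True,precision=4)
Rb,o_=board(); s=load('top');B=(cloud(s)-o_)@Rb
g=s['frame'].astype(int).sum(2)
m=(B[...,2]>.035)&(B[...,2]<.05)&(abs(B[...,0])<.011)&(B[...,1]>.085)&(B[...,1]<.13)&(g>200)
w=B[m];print(m.sum(),w.min(0),w.max(0),w.mean(0))
m=(B[...,2]>.012)&(B[...,2]<.05)&(abs(B[...,0])<.03)&(B[...,1]>.042)&(B[...,1]<.145);print('tip y',np.sort(B[m][:,1])[:5])
# plate/board edge in top view
m=(B[...,2]>.1)&(B[...,2]<.115)&(abs(B[...,0])<.02)&(abs(B[...,1])<.05);w=B[m];print('plate top',w.min(0),w.max(0))
```

```text
61 [-0.0101  0.0927  0.0372] [0.0078 0.1097 0.0454] [-0.0012  0.1015  0.0423]
tip y [0.06   0.0602 0.0604 0.0607 0.0607]
plate top [-0.0012 -0.0369  0.1001] [0.0057 0.0295 0.1122]
```

The hinge sits about 56 mm ahead of the tool axis, because the clip crept forward as it opened. That puts home at a tool y of about 0.098. I'll approach, then feel for contact.

Run:
```python
from h import *
np.set_printoptions(suppress=True,precision=4)
Rb,o_=board();X=-.001
P=lambda yy,zz: b2w([X,yy,zz+.0693])
arm.move_l(P(.125,.018),.1)
print(Rb.T@arm.get_obs()['force'])
arm.move_l(P(.104,.018),.05)
f0=Rb.T@arm.get_obs()['force'];print(f0)
for yy in np.arange(.103,.0925,-.001):
    arm.move_l(P(yy,.018),.02)
    ob=arm.get_obs(); d=Rb.T@ob['force']-f0; print(yy.round(4),d,(Rb.T@(ob['tool_pos']-P(yy,.018))),ob['opening'],ob['clock'])
    if np.linalg.norm(d)>5: break
s=snap('top','e1t');s2=snap('side','e1s')
cv2.imwrite('pics/e1z.png',cv2.cvtColor(np.hstack([cv2.resize(s['frame'][110:270,150:310],(400,400)),cv2.resize(s2['frame'][120:280,150:310],(400,400))]),cv2.COLOR_RGB2BGR))
B=(cloud(s)-o_)@Rb;g=s['frame'].astype(int).sum(2)
m=(B[...,2]>.035)&(B[...,2]<.05)&(abs(B[...,0])<.011)&(B[...,1]>.03)&(B[...,1]<.07)&(g>200)
w=B[m];print(m.sum(),w.min(0),w.max(0),w.mean(0))
```

```text
[-0.3696  0.3462 -0.4841]
[ 0.2262  0.1214 -1.6199]
0.103 [-1.0391 -0.3985  1.0177] [-0.      0.0002 -0.    ] 0.027585044006151298 22.0167
0.102 [-0.6261 -0.4139  1.3303] [-0. -0.  0.] 0.02737002169579763 22.2667
0.101 [ 0.1422 -0.8946  0.5888] [ 0.     -0.0001  0.    ] 0.027566156589504703 22.5167
0.1 [-0.7264  1.1635  1.0069] [0.     0.0002 0.    ] 0.02720166139304952 22.7667
0.099 [-0.7656  5.4248  0.5807] [0.0001 0.0011 0.0001] 0.027304901069193994 23.0167
60 [-0.0108  0.0304  0.0366] [0.0071 0.0493 0.0475] [-0.0018  0.0419  0.0414]
```

View pics/e1z.png

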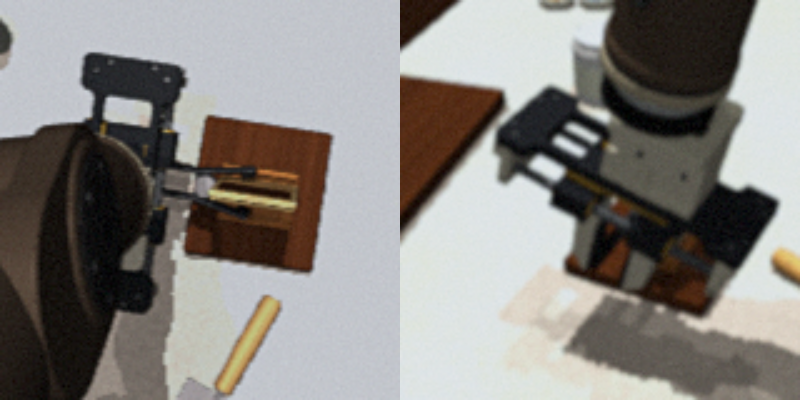

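Contact came at 0.099, as predicted: the clip is home, with the hinge at about 43 mm. I'll let the clip close in stages and re-seat it after each one, so the handles' sweep doesn't drag it back out.

Run:
```python
from h import *
np.set_printoptions(suppress=True,precision=4)
Rb,o_=board();X=-.001
P=lambda yy,zz: b2w([X,yy,zz+.0693])
yy=.099
for g in (.032,.036,.040,.044,.047):
    arm.grip(g)
    ob=arm.get_obs(); d=Rb.T@ob['force']; print(g,'open',ob['opening'],d,ob['clock'])
    for _ in range(3):
        if d[1]>4: break
        yy-=.001; arm.move_l(P(yy,.018),.03); ob=arm.get_obs(); d=Rb.T@ob['force']; print('  push',round(yy,4),d)
s=snap('top','f1t');
cv2.imwrite('pics/f1z.png',cv2.cvtColor(cv2.resize(s['frame'][110:270,150:310],(600,600)),cv2.COLOR_RGB2BGR))
B=(cloud(s)-o_)@Rb;g=s['frame'].astype(int).sum(2)
m=(B[...,2]>.035)&(B[...,2]<.05)&(abs(B[...,0])<.011)&(B[...,1]>.03)&(B[...,1]<.07)&(g>200)
w=B[m];print(m.sum(),w.min(0),w.max(0),w.mean(0),arm.get_obs()['clock'])
```

```text
0.032 open 0.03195846893326436 [ 1.844   5.3101 -1.4298] 23.4667
0.036 open 0.03639372465266554 [ 1.0139  2.8014 -0.3272] 23.8
  push 0.098 [ 1.3102  6.1026 -1.3381]
0.04 open 0.039902959556379604 [ 1.4363  4.0867 -0.6604] 24.3833
0.044 open 0.043972885495534256 [ 1.1212  1.9812 -0.366 ] 24.7167
  push 0.097 [ 1.5618  4.6557 -0.6976]
0.047 open 0.04703608726153461 [ 1.0615  3.4754 -0.5529] 25.275
  push 0.096 [ 1.0947  4.9612 -0.2115]
56 [-0.0103  0.0327  0.0368] [0.0073 0.0493 0.0445] [-0.001   0.0419  0.041 ] 25.575
```

View pics/f1z.png

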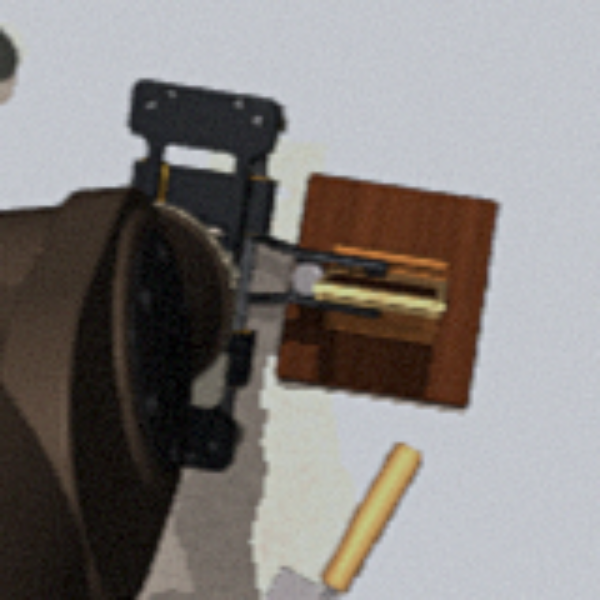

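Run:
```python
from h import *
np.set_printoptions(suppress=True,precision=4)
Rb,o_=board();X=-.001
P=lambda yy,zz: b2w([X,yy,zz+.0693])
for g in (.05,.053,.056,.06,.092):
    arm.grip(g); ob=arm.get_obs(); print(g,'open',ob['opening'],Rb.T@ob['force'],ob['clock'])
t=ob['tool_pos']; arm.move_l(t+Rb[:,2]*.06,.08); print(Rb.T@arm.get_obs()['force'])
arm.move_l(t+Rb@[0,.04,.16],.2)
s=snap('top','h1t');s2=snap('side','h1s')
cv2.imwrite('pics/h1z.png',cv2.cvtColor(np.hstack([cv2.resize(s['frame'][120:240,190:310],(400,400)),cv2.resize(s2['frame'][130:270,190:330],(400,400))]),cv2.COLOR_RGB2BGR))
B=(cloud(s)-o_)@Rb;g=s['frame'].astype(int).sum(2)
m=(B[...,2]>.035)&(B[...,2]<.05)&(abs(B[...,0])<.011)&(B[...,1]>.03)&(B[...,1]<.07)&(g>200)
w=B[m];print('barrel',m.sum(),w.min(0),w.max(0),w.mean(0),arm.get_obs()['clock'])
for n in('top','side'):
    B=(cloud(load(n))-o_)@Rb
    m=(B[...,2]>.1)&(B[...,2]<.115)&(abs(B[...,0])<.02)&(abs(B[...,1])<.05);w=B[m];print(n,'plate top',w.min(0),w.max(0))
    m=(B[...,2]>.012)&(B[...,2]<.05)&(abs(B[...,0])<.035)&(B[...,1]>.055)&(B[...,1]<.11);w=B[m];print(n,'handles',w.min(0),w.max(0))
```

```text
0.05 open 0.04954280350833092 [0.764  2.6985 0.5904] 25.875
0.053 open 0.053276828335381526 [-0.1019 -0.1731  0.1067] 26.1833
0.056 open 0.05583990166095559 [-0.497   0.0435 -0.1492] 26.4917
0.06 open 0.05998839447821626 [ 0.6832 -0.6921  0.4495] 26.825
0.092 open 0.09177092927961467 [-0.1188  0.0007  0.1267] 27.5417
[ 0.5558  0.4972 -0.3671]
barrel 56 [-0.011   0.0327  0.0376] [0.0072 0.0491 0.0448] [-0.0009  0.042   0.0412] 29.2333
top plate top [-0.0007 -0.0366  0.1   ] [0.0062 0.0301 0.1119]
top handles [-0.0256  0.0557  0.0159] [0.0239 0.0978 0.0453]
side plate top [ 0.0002 -0.0309  0.1002] [0.0064 0.0343 0.1102]
side handles [-0.0261  0.0553  0.0177] [0.0247 0.1031 0.0429]
```

View pics/h1z.png

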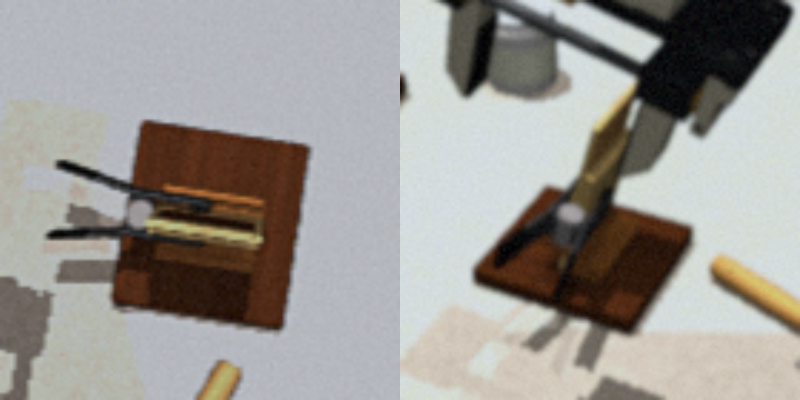

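Hinge about 42–44 mm, handles 50 mm over the outside (about 0.34 rad), plate unmoved and on the ledge, and nothing touching the arm. I'll back away a little more and hand in.

Run:
```python
from h import *
t=arm.get_obs()['tool_pos']; arm.move_l(t+np.array([-.02,.05,.05]),.15); arm.dwell(.4)
o=arm.get_obs();print(o['force'],abs(o['qvel']).max(),o['clock']); arm.sign_off()
```

```text
[-0.43333436 -0.15527034  0.2643234 ] 0.004649367156284062 30.2667
the job is handed in; nothing more can be done
```

I lifted the plate from the rack by its side edges and stood it on the ledge against the board, lacquer outward. I then squeezed the clip open, pushed it home over the board's +y side edge and let it close. I handed the job in at about 30 s of the 51 s allowed; it gave no verdict.

**Last checks, from the final pictures**
- **Plate:** it lies flat on the board and its foot is on the ledge. Its sides are within about 2 mm of the board's.
- **Clip:** the hinge is about 42–44 mm from the board's middle and the clip spans about 18–42 mm up, below the lacquer. The handles measure 50 mm over the outside, which matches about 0.34 rad, closed on board and plate.
- **Robot:** the force reading was about zero after I backed off.
- **Bystanders:** I kept clear of the bottle, tin and spatula, but did not measure them again at the end.

**What disagreed or went wrong**
- **Cameras:** the two views differ by about 4.5 mm in y. I worked from their average and checked it against the held plate.
- **Tilt mistake:** the first pose over the easel was skewed by 0.035 rad. I corrected it before lowering the plate.
- **Clip creep:** the clip crept about 9 mm forward in the fingers as it was squeezed. I found home by feeling for contact, then let it close in small stages, re-seating it where needed.
- **Not measured:** the clip's holding force on the plate and board, and the lacquer face, which neither camera can see.

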